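Lock the carrier plate of a flask shaker with its winged cap nut

ROBOT

A 7-joint arm with a two-finger parallel gripper is mounted at the origin on the work surface. World frame = base frame: x ahead of the robot, y to its left, z up, the work surface at z = 0. Lengths are in mm, angles in rad, forces in N, time in s.
With the tool pointing down it reaches from about 400 to 875 mm from the base axis. Payload 6.5 kg.
Tool frame: the origin (TCP) lies at the very end of the fingers, on their centre line; the grasp point (between the pads) lies 19 mm behind it; z points along the fingers, x is the direction in which the jaws open and shut, and the axes are right-handed (so a half turn about z gives the same grasp; the last joint's range is limited). The gripper opens to 85 mm and grips with 20 to 120 N. Pads are 22 mm wide; open, the fingers measure 114 mm over their backs; the gripper's body (76 mm by 85 mm) begins 54 mm behind the grasp point. The pads swing forward as they close: fully open they stand 13 mm farther back than shut.
Start: joints at [-1.182, 0.536, -0.004, 1.538, 0.003, 1.067, -0.071], TCP at [285.528, 583.921, 231.29] pointing down, gripper open.
Joint ranges: [-2.7, 2.7], [-0.37, 2.16], [-1.27, 1.26], [0.24, 2.4], [-1.31, 4.45], [0.19, 1.91], [-2.76, 2.76]. Speed limits (rad/s): [2.39, 2.39, 3.14, 3.14, 3.14, 3.14, 3.14].

INTERFACE

Orientations are given as a unit quaternion [x, y, z, w].
In Python, from cell import robot gives the robot as it stands. The module is installed in compiled form; this text tells all that it offers.
- The arm moves only by the tool servo_tool, never from a script. Its argument "plan" is a list that holds one entry, the list of rows, each a list of 7 numbers: the shift along the tool's x, y, z in m, then the turn, a rotation vector about the tool's x, y, z in degrees, then the finger opening in m, from 0 to 0.0854. In form: [[[tx, ty, tz, rx, ry, rz, fingers], ...]]. A call has 1 to 8 rows; each row is the pose to reach, as a shift and turn from the pose measured when the call began, along the tool's axes at that moment; what a row does not reach only later rows make up. A row lasts 1/12 s, in which the tool goes at most 41.7 mm and 7.16 degrees, less where a joint would pass 70% of its speed; a pose out of reach is approached as far as the arm can. A call with a gripper value outside its range is refused whole. The fingers move at their own pace and stop on an object; "grip_force" is the grip in N (left out, the last holds). Time passes only in rows, so rows that repeat a pose let the fingers close. It gives the time, the measured TCP pose, the force and the opening at its end, in the units of the state.
- robot.state(): the state, without advancing time (a new reading comes with each control period).
- robot.snapshot(name): name is "scene" or "side" or "wrist"; returns the picture (480x640x3 uint8, red, green, blue); there is no depth.
- robot.camera_model(name): a dict with "mtx" (3x3 intrinsics, pixels), "R" (3x3) and "t" (3): a world point X has camera coordinates R X + t; the wrist camera has in their place "hand_eye" (4x4, takes a point from camera to tool coordinates, whose origin is the TCP and whose axes are the tool frame's). Camera axes: x right, y down, z forward; pixel columns grow to the right and rows downward; lengths in mm; the calibration is good to about 2 mm. A picture is of the moment at which its call begins: read the wrist's pose just before it. camera_model takes no time and is no camera call.
- robot.hand_in(): hands the job in, once; it reports no verdict.
The state is a dict: "clock": time; "qpos": joint angles; "qvel": joint speeds; "tau": joint torques, N m; "tcp_pos": TCP position; "eef_rot": TCP orientation; "ft_force": force on the tool from outside, world axes, zero at the start; "wrist_torque": the same for the moment, N m; "gripper_width": finger opening in mm.
Only numpy, scipy, OpenCV 4.12 (cv2) and the standard library are available. Lean on these libraries where they do the work, as an engineer would, in place of code of your own. Each camera call takes 0.05 s, during which the arm holds its last target. There are 200 camera calls.

TASK

Fetch the winged cap nut from the shallow tray and set it on the threaded spindle in the middle of the shaker's plate. Unless it drops straight into the thread starts, turn it backward (anticlockwise from above) until you feel it drop; then run it on clockwise until its rim sits fully home on the plate, without forcing the thread, and let go. Leave the other things on the bench where they are.

Things in the scene. Friction and masses are not known exactly. Their poses are not given: they have to be found in the camera images.
- nut: Winged cap nut, grey plastic, about 90 g, 70 mm tall, standing upright on its open end in the tray. Round closed hub, 48 mm across, 0 to 32 mm high, with a flat grip bar on top. Origin: centre of the hub's lower rim; z up along its axis. The thread is ruined if nut and shaker ever press on each other with more than 50 N in all (about 0.6 N m of turning against a stop).
- nut_bar (a point): Middle of the nut's grip bar, on its axis, 55 mm above the rim. The bar is 60 mm long (along the nut's x), 14 mm thick (along its y), and runs from 32 to 70 mm above the rim.
- nut_lugs (a point): On the nut's axis, at the underside of its three inward lugs, 3 mm above the rim. The lugs stand every 120 degrees (one on the nut's +x side), 4 mm wide and 4 mm thick, reaching in to 13.7 mm from the axis, in a bore 40 mm wide and 27 mm deep.
- shaker: Flask shaker, 220 mm square, fixed to the bench; its plate's top is 80 mm above the bench. Origin: centre of its underside, on the spindle's axis; x and y along its sides. Four small beakers stand fixed near the plate's corners, 110 mm from the axis, up to 49 mm above the plate.
- seat (a point): Top of the shaker's plate on the spindle's axis, z up: where the nut's origin belongs when home.
- spindle_tip (a point): Top of the upright steel spindle, 25 mm above the plate. The core is 25 mm in diameter, with a conical tip over the top 8 mm (14 mm wide at the top): a nut lowered up to 5 mm off-centre is led to the middle. The spindle is locked and does not turn.
- ridge_tops (a point): On the spindle's axis, 16.5 mm above the plate: the level tops of three thread ridges, out to 36 mm diameter. A nut put on mostly lands with its lugs on them (rim 13.5 mm above the plate), or on the 6 degree wide end walls at each ridge's clockwise end (20.5 mm high; rim 17.5 mm). On the ridges, clockwise turning is blocked by these walls.
- thread_starts (a point): On the axis, 7 mm above the plate: floors of three 34 degree slots between the 80 degree ridges; direction unknown. Turned anticlockwise, at most 105 degrees, the lugs come off the ridges and drop in (rim 4 mm above the plate); further back is blocked within 20 degrees. Clockwise, the lugs then run under the ridges, down 0.065 mm per degree, put the rim on the plate after 62 to 82 degrees, and bind hard some 12 degrees on.
- tray: Shallow steel tray, 230 mm square, rim 14 mm high, floor 4 mm above the bench, fixed. Origin: centre of its underside. It holds the nut, the jar and the dropper bottle.
- jar: Round lidded jar, 48 mm across and 60 mm tall, in the tray; origin at the centre of its underside. To be left alone.
- dropper: Slim amber bottle, 30 mm across and 75 mm tall, in the tray; origin at the centre of its underside. To be left alone.
- beaker_a: Empty glass beaker, 68 mm across, 85 mm tall; origin at the centre of its underside. To be left alone.
- beaker_b: Empty small glass beaker, 52 mm across, 65 mm tall; origin at the centre of its underside. To be left alone.
- flask: Conical flask, 80 mm across at the foot, 110 mm tall; origin at the centre of its underside. To be left alone.
- eraser: White eraser 45 x 22 x 14 mm; origin at the centre of its underside. To be left alone.
- stapler: Black stapler 100 x 30 x 40 mm; origin at the centre of its underside. To be left alone.

How it is judged (in metres and radians):
On the way:
1. the nut has dropped into the thread starts: upright on the spindle, its rim 3 to 7 mm above the plate (z of nut in the frame of seat between 0.0028 and 0.007 m and horizontal distance between nut and seat below 0.004 m and angle between nut's own z axis and vertical below 0.12 rad), for 0.1 s.
At the end, for the whole second after the job is handed in: The nut is on the spindle, upright within 4 degrees and centred within 3.5 mm, run down until its rim is within 1.5 mm of the plate, at rest and released (z of nut in the frame of seat below 0.0015 m and horizontal distance between nut and seat below 0.0035 m and angle between nut's own z axis and vertical below 0.07 rad and linear speed of nut below 0.02 m/s); the robot touches nothing.
It fails at once if nut and shaker press on each other with more than 50 N (thread forced) (contact force between nut and shaker above 50 N).
It fails at once if a bystander is moved more than 40 mm or an upright one tipped over (distance of any of jar, dropper, beaker_a, beaker_b, flask, eraser, stapler from where it was at the start of the episode above 0.04 m or angle between any of jar, dropper, beaker_a, beaker_b, flask's own z axis and vertical above 0.6 rad).
It also fails if it takes over 72 s, if anything falls off the work surface, if the arm or the gripper's body presses on something with over 40 N, if the wrist force passes 120 N, or if a joint passes its speed limit or range.

## Working session

There is one attempt and no reset: what is moved stays moved. The work goes in short steps, Python scripts to look and compute and a tool call to move; the robot and the scene stay as the last step left them, time stands still between calls to the robot, and variables do not carry over. Pictures are saved under pics/ and viewed, about 8 in all and at most 12, crops included, and the job is handed in when it is done.

Besides the shell and the picture viewer there is one more tool, called as name(argument=value, ...), one argument or row to a line, values as JSON. servo_tool: Moves the arm, as the interface text tells. Its arguments: {"type":"object","properties":{"plan":{"type":"array","items":{"type":"array","items":{"type":"array","items":{"type":"number"}}}},"grip_force":{"type":"number"}},"required":["plan"]}

```bash
mkdir -p pics; cat > h.py <<'E'
import numpy as np, cv2
from scipy.spatial.transform import Rotation as Ro
from cell import robot
def cam(n,st=None):
    m=robot.camera_model(n); K=np.array(m["mtx"])
    if n!="wrist": return K,np.array(m["R"]),np.array(m["t"]).ravel()
    H=np.array(m["hand_eye"]); T=np.eye(4); T[:3,:3]=Ro.from_quat(st["eef_rot"]).as_matrix(); T[:3,3]=st["tcp_pos"]
    C=np.linalg.inv(T@H); return K,C[:3,:3],C[:3,3]
def ray(c,px):
    K,R,t=c; d=R.T@np.linalg.solve(K,[px[0],px[1],1]); return -R.T@t,d
def onplane(c,px,z):
    o,d=ray(c,px); return o+d*(z-o[2])/d[2]
def proj(c,X):
    K,R,t=c; p=K@(R@np.array(X,float)+t); return p[:2]/p[2]
def snap(n,f):
    st=robot.state(); im=robot.snapshot(n); cv2.imwrite(f"pics/{f}.png",im[:,:,::-1]); return im,st
def totool(st,v):  # world vector mm -> tool axes m
    return Ro.from_quat(st["eef_rot"]).inv().apply(v)/1000
E
python3 - <<'E'
from h import *
a,_=snap("scene","s0");b,_=snap("side","d0")
s=robot.state();print(s)
for n in("scene","side"):
    K,R,t=cam(n);print(n,-R.T@t,K[0,0])
print(robot.camera_model("wrist"))
E
```

```text
{'clock': 0.1, 'qpos': array([-1.18219031,  0.53711379, -0.00441901,  1.53874844,  0.00259768,
        1.06733968, -0.07115818]), 'qvel': array([-0.00068678,  0.00011687,  0.0004062 , -0.00299689, -0.00025809,
       -0.00219032,  0.0005445 ]), 'tau': array([ 2.89290409e-03, -5.84567285e+01,  1.05231185e+00, -2.59773982e+01,
        1.27396354e-02,  4.71257488e-03,  5.06415773e-06]), 'tcp_pos': array([285.30934388, 583.40027107, 230.49584012]), 'eef_rot': array([ 8.48292796e-01,  5.29526854e-01, -6.44607568e-04,  4.76830152e-04]), 'ft_force': array([-0.5250939 , -0.14344113,  0.4787948 ]), 'wrist_torque': array([-0.00439838,  0.01010124,  0.0196298 ]), 'gripper_width': 85.24213606538126}
scene [1303.54164782  500.99227272  919.53091143] 550.8589620839722
side [ 172.69265074 -675.73902005  623.27345042] 436.32588665270254
{'mtx': array([[382.45623414,   0.        , 315.66411794],
       [  0.        , 382.45623414, 234.91213931],
       [  0.        ,   0.        ,   1.        ]]), 'hand_eye': array([[ 9.99999242e-01,  1.02929834e-03, -6.76255094e-04,
        -1.96744469e-01],
       [-7.70294329e-04,  9.51167871e-01,  3.08673110e-01,
        -7.72023559e+01],
       [ 9.60948837e-04, -3.08672355e-01,  9.51167942e-01,
        -1.41276206e+02],
       [ 0.00000000e+00,  0.00000000e+00,  0.00000000e+00,
         1.00000000e+00]])}
```

View pics/s0.png

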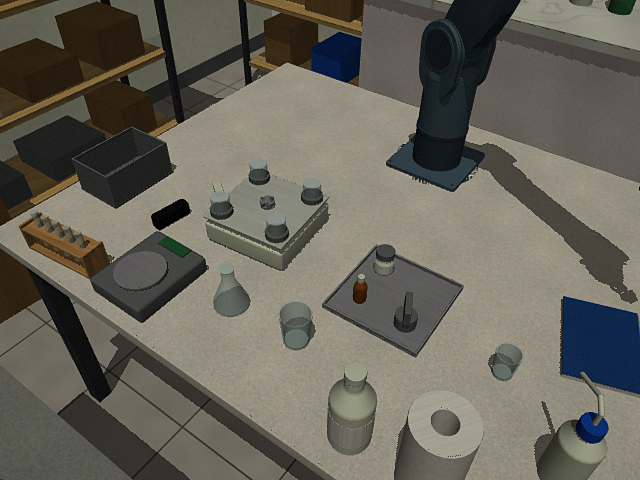

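View pics/d0.png

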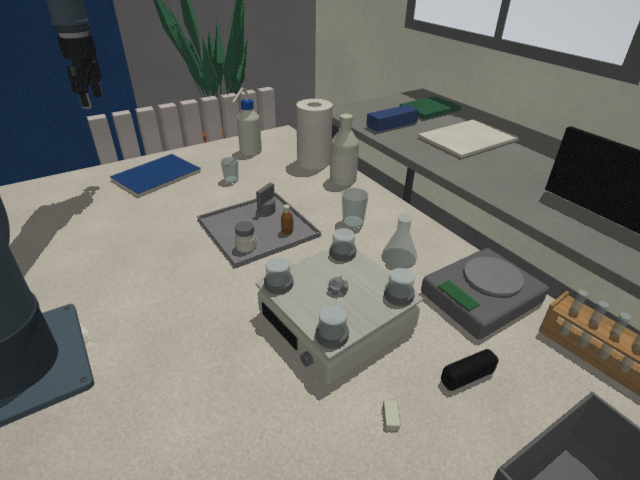

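The scene view shows the nut at about (405,310) in the tray, with the jar at (384,258) and the dropper at (360,290) beside it. The spindle is at (267,200). In the side view the nut is at (265,200) and the spindle at (338,283).

```bash
python3 - <<'E'
from h import *
S=cam("scene");D=cam("side")
print("nut scene bar top",onplane(S,(408,293),74),"side",onplane(D,(266,187),74))
print("hub base",onplane(S,(405,330),4),)
print("spindle",onplane(S,(267,197),105),onplane(D,(338,278),105))
print("jar",onplane(S,(384,248),64),onplane(D,(244,228),64)); print("drop",onplane(S,(361,278),79),onplane(D,(287,207),79))
print("plate corners",[onplane(S,p,80)[:2].round() for p in((259,171),(329,205),(282,250),(206,213))])
cv2.imwrite("pics/c0.png",np.hstack([cv2.resize(cv2.imread("pics/s0.png")[220:360,320:470],None,fx=2.6,fy=2.6,interpolation=2)[:360],cv2.resize(cv2.imread("pics/d0.png")[165:265,190:330],None,fx=2.9,fy=3.6,interpolation=2)]))
E
```

```text
nut scene bar top [572.70321886 216.61168785  74.        ] side [596.02459612 227.86273822  74.        ]
hub base [607.43390802 238.72799929   4.        ]
spindle [ 529.80913454 -192.67117344  105.        ] [ 530.49605542 -192.31628759  105.        ]
jar [476.20851638 102.71121512  64.        ] [474.97635898  99.19618152  64.        ]
drop [598.62286709 117.88441921  79.        ] [590.65218534 106.73378663  79.        ]
plate corners [array([ 435., -300.]), array([441., -74.]), array([631., -68.]), array([ 639., -290.])]
```

View pics/c0.png

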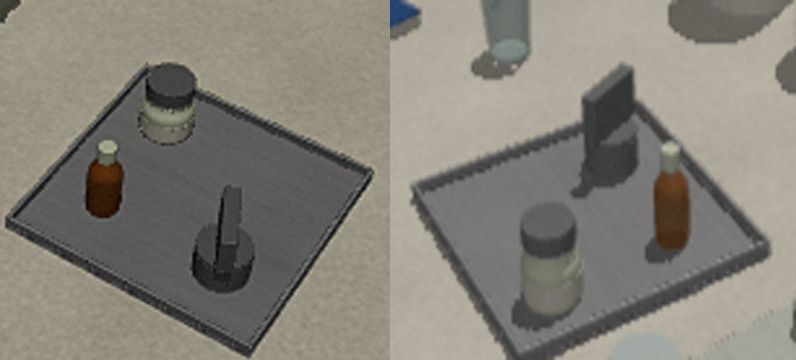

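```bash
cat >> h.py <<'E'
def goal(x,y,z,yaw):  # print the row toward a tool-down pose, world mm, yaw of tool x in deg
    s=robot.state(); R0=Ro.from_quat(s["eef_rot"])
    R1=Ro.from_euler("z",yaw,degrees=True)*Ro.from_euler("x",180,degrees=True)
    d=R0.inv().apply(np.array([x,y,z])-s["tcp_pos"])/1000
    w=(R0.inv()*R1).as_rotvec(degrees=True)
    print("row",d.round(4),w.round(1)); return s
def info():
    s=robot.state(); R=Ro.from_quat(s["eef_rot"]).as_matrix()
    print("t",round(s["clock"],2),"p",s["tcp_pos"].round(1),"yaw",np.degrees(np.arctan2(R[1,0],R[0,0])).round(1),"q",s["qpos"].round(2),"F",s["ft_force"].round(1),"M",s["wrist_torque"].round(2),"w",round(s["gripper_width"],1))
E
python3 -c "
from h import *
goal(590,225,220,-60);info()"
```

```text
row [-0.1881  0.4311  0.0109] [1.000e-01 0.000e+00 1.239e+02]
t 0.1 p [285.3 583.4 230.5] yaw 63.9 q [-1.18  0.54 -0.    1.54  0.    1.07 -0.07] F [-0.5 -0.1  0.5] M [-0.    0.01  0.02] w 85.2
```

servo_tool(
  plan=[
    [[-0.188,0.431,0.011,0,0,124,0.085],[-0.188,0.431,0.011,0,0,124,0.085],[-0.188,0.431,0.011,0,0,124,0.085],[-0.188,0.431,0.011,0,0,124,0.085],[-0.188,0.431,0.011,0,0,124,0.085],[-0.188,0.431,0.011,0,0,124,0.085],[-0.188,0.431,0.011,0,0,124,0.085],[-0.188,0.431,0.011,0,0,124,0.085]],
  ],
)

```text
clock: 0.77
tcp_pos: [501.9, 328.0, 223.0]
eef_rot: [0.998, 0.055, -0.0, 0.0]
ft_force: [1.2, 0.5, 0.0]
gripper_width: 84.9
```

```bash
python3 -c "
from h import *
goal(590,225,220,-60);info()"
```

```text
row [0.0763 0.112  0.0031] [ 0.1 -0.  66.3]
t 0.77 p [501.9 328.  223. ] yaw 6.3 q [-0.86  0.47  0.29  1.7  -0.15  1.   -0.42] F [1.2 0.5 0. ] M [0.05 0.02 0.05] w 84.9
```

servo_tool(
  plan=[
    [[0.076,0.112,0.003,0,0,66.3,0.085],[0.076,0.112,0.003,0,0,66.3,0.085],[0.076,0.112,0.003,0,0,66.3,0.085],[0.076,0.112,0.003,0,0,66.3,0.085],[0.076,0.112,0.003,0,0,66.3,0.085],[0.076,0.112,0.003,0,0,66.3,0.085],[0.076,0.112,0.003,0,0,66.3,0.085],[0.076,0.112,0.003,0,0,66.3,0.085]],
  ],
)

```text
clock: 1.43
tcp_pos: [589.5, 224.8, 219.6]
eef_rot: [0.903, -0.431, -0.0, 0.001]
ft_force: [-1.1, -0.4, -0.8]
gripper_width: 85.2
```

servo_tool(
  plan=[
    [[0,0,0,0,0,9,0.085],[0,0,0,0,0,9,0.085],[0,0,0,0,0,9,0.085]],
  ],
)

```text
clock: 1.68
tcp_pos: [589.0, 225.0, 219.0]
eef_rot: [0.866, -0.501, -0.0, 0.001]
ft_force: [-0.4, 0.6, 0.1]
gripper_width: 84.9
```

```bash
python3 -c "
from h import *
goal(590,225,220,-60);info();snap('wrist','w0')"
```

```text
row [ 0.0005 -0.0009 -0.001 ] [ 0.2 -0.  -0.1]
t 1.68 p [589. 225. 219.] yaw -60.1 q [-0.84  0.57  0.58  1.63 -0.35  1.05 -1.2 ] F [-0.4  0.6  0.1] M [ 0.02 -0.02 -0.01] w 84.9
```

View pics/w0.png

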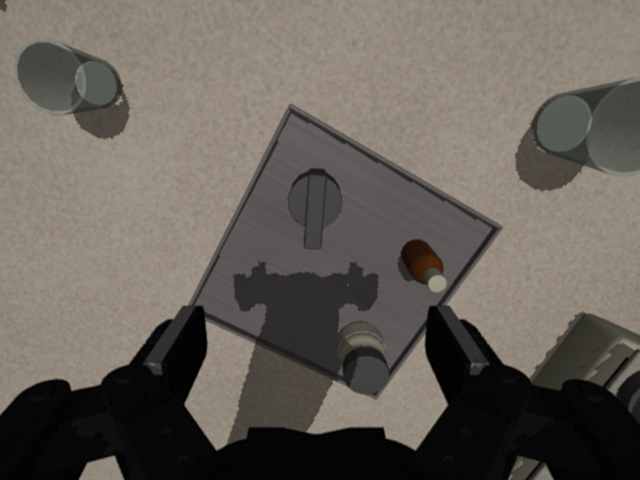

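The wrist view shows the bar's top face running from about (316,173) to (313,248), nearly along the tool's y axis, with the hub around (315,200).

```bash
python3 - <<'E'
from h import *
s=robot.state(); im=cv2.imread("pics/w0.png"); c=cam("wrist",s)
cr=cv2.resize(im[155:265,270:360],None,fx=6,fy=5.4,interpolation=2); cr=np.clip(cr.astype(int)*2,0,255).astype(np.uint8); cv2.imwrite("pics/w0c.png",cr)
for p in((316,175),(313,248)): print(onplane(c,p,74))
E
```

```text
[619.49761396 239.86444672  74.        ]
[568.00027359 212.74011861  74.        ]
```

View pics/w0c.png

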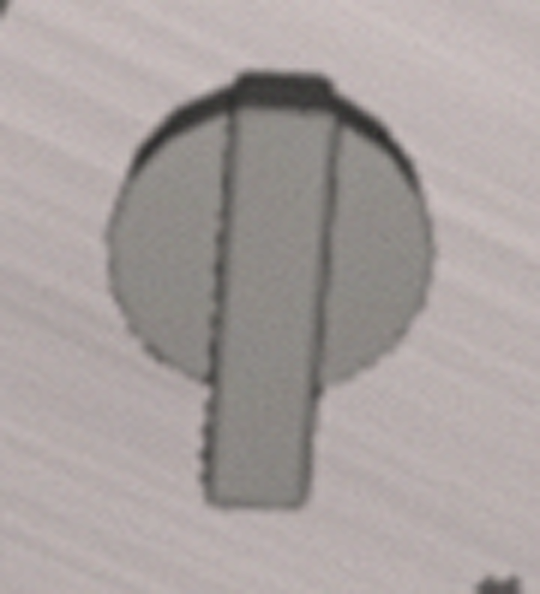

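The enlarged crop puts the top face ends at full-picture pixels (317.8,174.4) and (312.8,248.5).

```bash
python3 - <<'E'
from h import *
s=robot.state(); c=cam("wrist",s)
a,b=[onplane(c,p,74) for p in((317.8,174.4),(312.8,248.5))]
m=(a+b)/2; y=np.degrees(np.arctan2((a-b)[1],(a-b)[0])); print(a,b,m,y,np.linalg.norm(a-b))
goal(m[0],m[1],110,y-90); info()
E
```

```text
[620.56194506 238.92425601  74.        ] [567.55357371 212.66623552  74.        ] [594.05775938 225.79524576  74.        ] 26.35179567185708 59.155482186074416
row [ 0.0016 -0.005   0.1091] [ 0.1 -0.   3.7]
t 1.73 p [589.1 224.9 219.1] yaw -59.9 q [-0.84  0.57  0.58  1.63 -0.35  1.05 -1.2 ] F [ 1.2 -0.3 -0.5] M [0.04 0.03 0.06] w 85.0
```

servo_tool(
  plan=[
    [[0.0016,-0.005,0.04,0,0,3.7,0.085],[0.0016,-0.005,0.08,0,0,3.7,0.085],[0.0016,-0.005,0.11,0,0,3.7,0.085],[0.0016,-0.005,0.13,0,0,3.7,0.085],[0.0016,-0.005,0.15,0,0,3.7,0.085],[0.0016,-0.005,0.165,0,0,3.7,0.085],[0.0016,-0.005,0.174,0,0,3.7,0.085],[0.0016,-0.005,0.174,0,0,3.7,0.085]],
  ],
)

```text
clock: 2.4
tcp_pos: [592.7, 225.3, 43.3]
eef_rot: [0.85, -0.527, -0.001, 0.002]
ft_force: [0.3, -0.6, -0.0]
gripper_width: 84.6
```

```bash
python3 -c "
from h import *
goal(594,225.8,44,-63.6);info();snap('wrist','w1')"
```

```text
row [ 0.0001 -0.0014 -0.0007] [ 0.3 -0.   0. ]
t 2.4 p [592.7 225.3  43.3] yaw -63.6 q [-0.76  0.81  0.47  1.7  -0.5   0.76 -1.15] F [ 0.3 -0.6 -0. ] M [0.01 0.02 0.02] w 84.6
```

View pics/w1.png

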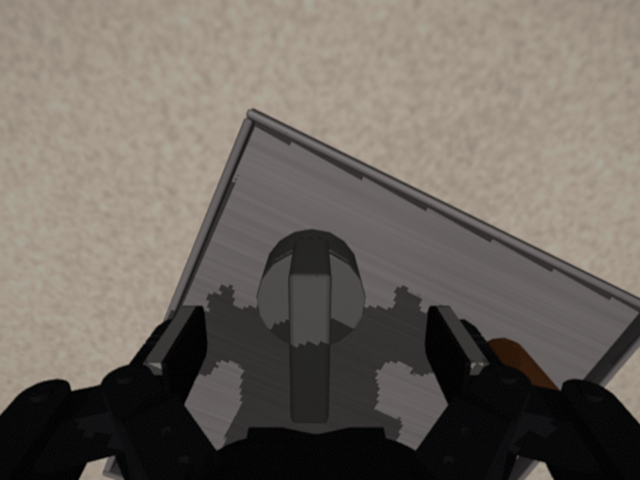

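The bar is square to the jaws and lies between the fingers, with its top face from (309,274) to (309,421).

```bash
python3 - <<'E'
from h import *
s=robot.state(); c=cam("wrist",s)
a,b=[onplane(c,p,74) for p in((309.5,274),(308.5,421.5))]
print(a,b,(a+b)/2, np.linalg.norm(a-b),np.degrees(np.arctan2((a-b)[1],(a-b)[0])))
m=(a+b)/2
goal(m[0],m[1],43,-63.6)
E
```

```text
[620.89698564 239.46655928  74.        ] [568.00444204 213.90056214  74.        ] [594.45071384 226.68356071  74.        ] 58.747266992134236 25.797139694803693
row [-0.0007 -0.0012  0.0017] [ 0.2 -0.  -0. ]
```

servo_tool(
  plan=[
    [[-0.0007,-0.0012,0.001,0,0,0,0.04],[-0.0007,-0.0012,0.001,0,0,0,0.02],[-0.0007,-0.0012,0.001,0,0,0,0],[-0.0007,-0.0012,0.001,0,0,0,0],[-0.0007,-0.0012,0.001,0,0,0,0],[-0.0007,-0.0012,0.001,0,0,0,0],[-0.0007,-0.0012,0.001,0,0,0,0],[-0.0007,-0.0012,0.001,0,0,0,0]],
  ],
  grip_force=50,
)

```text
clock: 3.12
tcp_pos: [594.4, 226.7, 43.7]
eef_rot: [0.85, -0.527, -0.001, 0.002]
ft_force: [1.1, -0.5, -0.8]
gripper_width: 13.1
```

```bash
python3 -c "
from h import *
info()"
```

```text
t 3.12 p [594.4 226.7  43.7] yaw -63.6 q [-0.76  0.81  0.47  1.7  -0.5   0.76 -1.15] F [ 1.1 -0.5 -0.8] M [ 0.01  0.01 -0.03] w 13.1
```

servo_tool(
  plan=[
    [[0,0,-0.02,0,0,0,0],[0,0,-0.05,0,0,0,0],[0,0,-0.08,0,0,0,0],[0,0,-0.11,0,0,0,0],[0,0,-0.14,0,0,0,0],[0,0,-0.16,0,0,0,0],[0,0,-0.16,0,0,0,0]],
  ],
)

```text
clock: 3.7
tcp_pos: [597.6, 227.5, 208.6]
eef_rot: [0.85, -0.527, 0.002, -0.002]
ft_force: [0.6, -0.6, 0.1]
gripper_width: 13.7
```

```bash
python3 -c "
from h import *
goal(602,-156,205,-63.6);info()"
```

```text
row [0.3456 0.1665 0.0033] [-0.2 -0.1 -0. ]
t 3.7 p [597.6 227.5 208.6] yaw -63.6 q [-0.84  0.6   0.59  1.62 -0.37  1.03 -1.24] F [ 0.6 -0.6  0.1] M [ 0.05 -0.07  0.04] w 13.7
```

servo_tool(
  plan=[
    [[0.025,0.012,0,0,0,0,0],[0.055,0.026,0,0,0,0,0],[0.085,0.041,0,0,0,0,0],[0.115,0.055,0,0,0,0,0],[0.145,0.07,0,0,0,0,0],[0.175,0.084,0,0,0,0,0],[0.205,0.099,0,0,0,0,0],[0.235,0.113,0,0,0,0,0]],
  ],
)

```text
clock: 4.37
tcp_pos: [599.9, -34.8, 207.6]
eef_rot: [0.85, -0.527, 0.001, -0.001]
ft_force: [1.3, 0.5, -0.2]
gripper_width: 13.1
```

```bash
python3 -c "
from h import *
goal(602,-156,205,-63.6);info()"
```

```text
row [0.1095 0.052  0.0025] [-0.2 -0.  -0. ]
t 4.37 p [599.9 -34.8 207.6] yaw -63.6 q [-0.46  0.54  0.62  1.73 -0.37  0.99 -0.81] F [ 1.3  0.5 -0.2] M [ 0.02 -0.01 -0.03] w 13.1
```

servo_tool(
  plan=[
    [[0.025,0.012,0,0,0,0,0],[0.055,0.026,0,0,0,0,0],[0.08,0.039,0,0,0,0,0],[0.1,0.048,0,0,0,0,0],[0.11,0.052,0,0,0,0,0],[0.11,0.052,0,0,0,0,0],[0.11,0.052,0,0,0,0,0]],
  ],
)

```text
clock: 4.95
tcp_pos: [602.1, -155.5, 206.9]
eef_rot: [0.85, -0.527, 0.0, -0.001]
ft_force: [0.1, 0.9, -0.1]
gripper_width: 13.1
```

```bash
python3 -c "
from h import *
info();im,s=snap('wrist','w2');c=cam('wrist',s);np.save('c2.npy',np.array([s['tcp_pos'],s['eef_rot'][:3]]),)
import pickle;pickle.dump(c,open('c2.pkl','wb'));print(s['tcp_pos'],proj(c,[530,-192.5,105]))"
```

```text
t 4.95 p [ 602.1 -155.5  206.9] yaw -63.6 q [-0.25  0.58  0.62  1.67 -0.39  1.02 -0.61] F [ 0.1  0.9 -0.1] M [ 0.08  0.   -0.  ] w 13.1
[ 602.08602299 -155.4794511   206.91708485] [314.7148446  341.77410379]
```

View pics/w2.png

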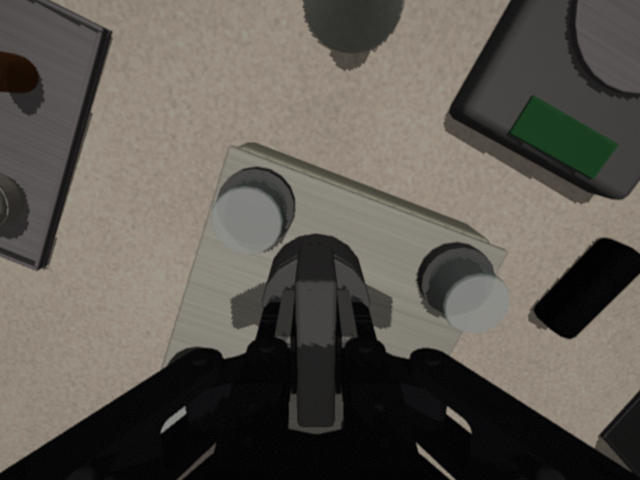

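The held nut hides the spindle in this view, so I'll move past it until the spindle lies on the camera side.

servo_tool(
  plan=[
    [[0,0.025,0,0,0,0,0],[0,0.055,0,0,0,0,0],[0,0.085,0,0,0,0,0],[0,0.115,0,0,0,0,0],[0,0.14,0,0,0,0,0],[0,0.15,0,0,0,0,0],[0,0.15,0,0,0,0,0],[0,0.15,0,0,0,0,0]],
  ],
)

```text
clock: 5.67
tcp_pos: [469.5, -219.4, 206.6]
eef_rot: [0.851, -0.525, 0.001, -0.002]
ft_force: [0.8, -0.2, -1.1]
gripper_width: 13.3
```

```bash
python3 -c "
from h import *
info();im,s=snap('wrist','w3');c=cam('wrist',s)
import pickle;pickle.dump(c,open('c3.pkl','wb'));p=proj(c,[530,-192.5,105]);print(s['tcp_pos'],p)
x,y=p.astype(int);x0=max(0,x-50);y0=max(0,y-60);print(x0,y0)
cr=im[y0:y0+95,x0:x0+100,::-1]
cv2.imwrite('pics/w3c.png',np.clip(cv2.resize(cr,None,fx=6,fy=6,interpolation=2).astype(float)*1.5,0,255).astype(np.uint8))"
```

```text
t 5.67 p [ 469.5 -219.4  206.6] yaw -63.4 q [-0.17  0.4   0.67  1.94 -0.32  0.9  -0.45] F [ 0.8 -0.2 -1.1] M [-0.01 -0.   -0.04] w 13.3
[ 469.45161469 -219.43234469  206.61592508] [317.90591984 135.05603385]
267 75
```

View pics/w3c.png

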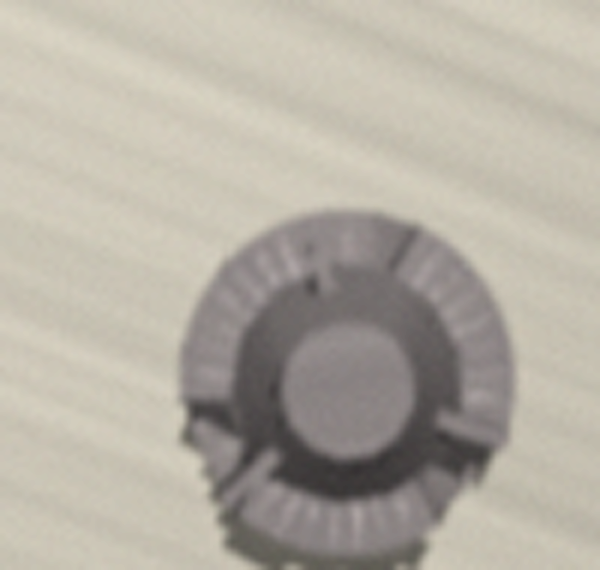

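The crop shows the spindle tip centred at about (325,140) in the full picture. The three slots lie about 5°, 125° and 245° clockwise from image-up, so turning the nut 5° clockwise gives either a direct drop or a drop after about 55° anticlockwise.

```bash
python3 - <<'E'
from h import *
import pickle; c=pickle.load(open('c3.pkl','rb'))
print(onplane(c,(325,140.2),105),onplane(c,(325.1,137.8),96.5))
info(); p=onplane(c,(325,140.2),105); q=onplane(c,(325.1,137.8),96.5); m=(p+q)/2
goal(m[0],m[1],160,-68.4)
E
```

```text
[ 529.21473512 -197.81102967  105.        ] [ 530.16412818 -197.61861574   96.5       ]
t 5.72 p [ 470.  -219.3  206.6] yaw -63.3 q [-0.17  0.4   0.67  1.94 -0.32  0.9  -0.45] F [ 0.6 -0.  -0.5] M [0.03 0.01 0.01] w 13.3
row [ 0.0075 -0.0628  0.0468] [-0.3  0.1  5.1]
```

```bash
python3 - <<'E'
from h import *
o=[]
for n,f in(("scene","s0"),("side","d0")):
    c=cam(n); a=proj(c,[529.7,-197.7,105]); b=proj(c,[530,-192.5,105])
    x,y=a.astype(int); im=cv2.resize(cv2.imread(f"pics/{f}.png")[y-20:y+20,x-20:x+20],None,fx=10,fy=10,interpolation=2)
    for p,col in((a,(0,0,255)),(b,(0,255,0))): cv2.circle(im,tuple(((p-[x-20,y-20])*10+5).astype(int)),4,col,1)
    o.append(im)
cv2.imwrite("pics/cc.png",np.hstack(o))
E
```

```text
(no output)
```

View pics/cc.png

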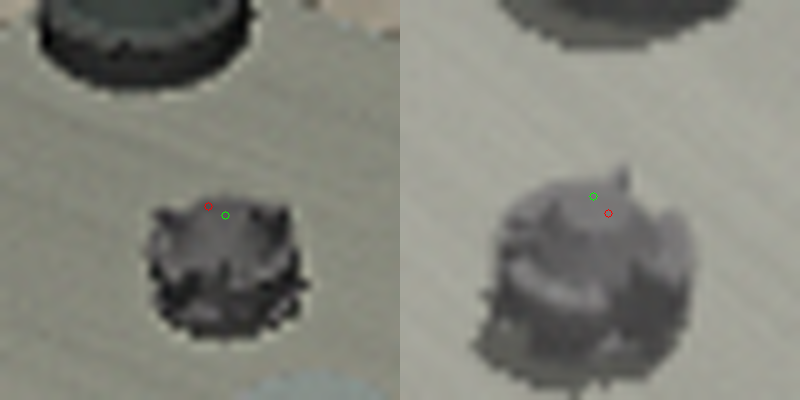

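The fixed cameras favour y ≈ -193 and the wrist camera -198, so I'll hover in between and check the nut against the spindle directly.

```bash
python3 -c "
from h import *
goal(530,-195,160,-68.4)"
```

```text
row [ 0.0053 -0.0643  0.0469] [-0.3  0.1  5.1]
```

servo_tool(
  plan=[
    [[0.002,-0.03,0.0,0,0,2,0],[0.005,-0.064,0.0,-0.3,0,5,0],[0.005,-0.064,0.015,-0.3,0,5,0],[0.005,-0.064,0.03,-0.3,0,5,0],[0.005,-0.064,0.045,-0.3,0,5,0],[0.005,-0.064,0.047,-0.3,0,5,0],[0.005,-0.064,0.047,-0.3,0,5,0]],
  ],
)

```text
clock: 6.3
tcp_pos: [530.2, -193.4, 158.9]
eef_rot: [0.828, -0.561, -0.002, 0.0]
ft_force: [-0.4, -0.4, -0.2]
gripper_width: 13.4
```

```bash
python3 - <<'E'
from h import *
info(); o=[]
for n in("scene","side"):
    im,s=snap(n,n+"1"); c=cam(n); a=proj(c,[530,-194,112])
    x,y=a.astype(int); k=cv2.resize(im[y-25:y+25,x-25:x+25,::-1],None,fx=8,fy=8,interpolation=2)
    for X in ([530,-195,120],[530,-192.5,80]):cv2.circle(k,tuple(((proj(c,X)-[x-25,y-25])*8+4).astype(int)),3,(0,0,255),1)
    o.append(np.clip(k*1.5,0,255).astype(np.uint8))
cv2.imwrite("pics/c2.png",np.hstack(o))
E
```

```text
t 6.3 p [ 530.2 -193.4  158.9] yaw -68.2 q [-0.19  0.55  0.62  1.86 -0.41  0.87 -0.55] F [-0.4 -0.4 -0.2] M [-0.    0.06  0.07] w 13.4
```

View pics/c2.png

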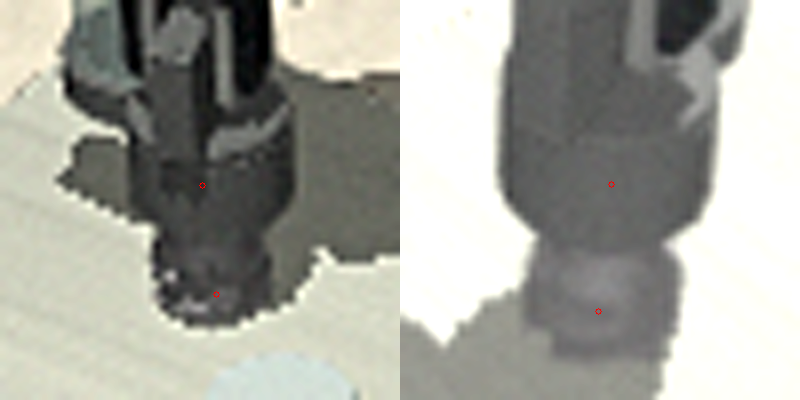

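The nut hovers over the spindle within a few millimetres; the fixed views together with the wrist view suggest shifting it about 2.5 mm toward -y.

```bash
python3 -c "
from h import *
goal(530,-196,141,-68.4);info()"
```

```text
row [0.0011 0.0012 0.0194] [-0.   0.   0.1]
t 6.4 p [ 530.7 -194.5  160.4] yaw -68.3 q [-0.19  0.55  0.63  1.85 -0.41  0.87 -0.55] F [ 0.2  1.1 -0.7] M [-0.04  0.02 -0.  ] w 13.3
```

servo_tool(
  plan=[
    [[0.001,0.001,0.008,0,0,0,0],[0.001,0.001,0.015,0,0,0,0],[0.001,0.001,0.018,0,0,0,0],[0.001,0.001,0.018,0,0,0,0]],
  ],
)

```text
clock: 6.73
tcp_pos: [529.6, -195.5, 141.6]
eef_rot: [0.828, -0.561, -0.001, -0.0]
ft_force: [0.4, 0.3, -0.9]
gripper_width: 12.9
```

servo_tool(
  plan=[
    [[0,0,0.001,0,0,0,0],[0,0,0.002,0,0,0,0],[0,0,0.003,0,0,0,0],[0,0,0.004,0,0,0,0]],
  ],
)

```text
clock: 7.07
tcp_pos: [529.6, -195.5, 137.6]
eef_rot: [0.828, -0.561, -0.001, -0.0]
ft_force: [-0.0, 0.2, -0.8]
gripper_width: 13.4
```

```bash
python3 -c "
from h import *
goal(530,-196,133,-68.4);info()"
```

```text
row [ 0.0006 -0.0002  0.0046] [0.  0.1 0.1]
t 7.07 p [ 529.6 -195.5  137.6] yaw -68.3 q [-0.17  0.58  0.6   1.87 -0.44  0.83 -0.53] F [-0.   0.2 -0.8] M [-0.01  0.02  0.02] w 13.4
```

servo_tool(
  plan=[
    [[0,0,0.001,0,0,0,0],[0,0,0.002,0,0,0,0],[0,0,0.003,0,0,0,0]],
  ],
)

```text
clock: 7.32
tcp_pos: [529.7, -195.6, 134.6]
eef_rot: [0.828, -0.561, -0.001, -0.0]
ft_force: [-0.2, -0.2, -0.3]
gripper_width: 13.5
```

servo_tool(
  plan=[
    [[0,0,0.0005,0,0,0,0],[0,0,0.001,0,0,0,0],[0,0,0.0015,0,0,0,0]],
  ],
)

```text
clock: 7.57
tcp_pos: [529.7, -195.6, 133.1]
eef_rot: [0.828, -0.561, -0.001, -0.0]
ft_force: [0.2, 0.5, 0.0]
gripper_width: 13.4
```

servo_tool(
  plan=[
    [[0,0,0.0005,0,0,0,0],[0,0,0.001,0,0,0,0],[0,0,0.001,0,0,0,0]],
  ],
)

```text
clock: 7.82
tcp_pos: [529.7, -195.6, 131.9]
eef_rot: [0.828, -0.561, -0.001, -0.0]
ft_force: [0.4, 0.3, -0.6]
gripper_width: 13.5
```

```bash
python3 -c "
from h import *
info()"
```

```text
t 7.82 p [ 529.7 -195.6  131.9] yaw -68.3 q [-0.17  0.59  0.6   1.87 -0.45  0.82 -0.53] F [ 0.4  0.3 -0.6] M [-0.05  0.01 -0.03] w 13.5
```

servo_tool(
  plan=[
    [[0,0,0.0005,0,0,0,0],[0,0,0.001,0,0,0,0],[0,0,0.0015,0,0,0,0]],
  ],
)

```text
clock: 8.07
tcp_pos: [529.7, -195.5, 130.4]
eef_rot: [0.828, -0.561, -0.001, -0.0]
ft_force: [-0.1, 0.5, -1.0]
gripper_width: 13.1
```

servo_tool(
  plan=[
    [[0,0,0.0005,0,0,0,0],[0,0,0.001,0,0,0,0],[0,0,0.0015,0,0,0,0]],
  ],
)

```text
clock: 8.32
tcp_pos: [529.7, -195.5, 128.8]
eef_rot: [0.828, -0.561, -0.001, -0.0]
ft_force: [0.4, 0.6, -0.2]
gripper_width: 13.2
```

```bash
python3 -c "
from h import *
info()"
```

```text
t 8.32 p [ 529.7 -195.5  128.8] yaw -68.3 q [-0.16  0.6   0.59  1.87 -0.45  0.81 -0.52] F [ 0.4  0.6 -0.2] M [-0.05  0.02  0.02] w 13.2
```

servo_tool(
  plan=[
    [[0,0,0.001,0,0,0,0],[0,0,0.0015,0,0,0,0],[0,0,0.0025,0,0,0,0]],
  ],
)

```text
clock: 8.57
tcp_pos: [529.7, -195.6, 126.3]
eef_rot: [0.828, -0.561, -0.001, -0.0]
ft_force: [0.4, 0.0, -0.7]
gripper_width: 13.0
```

servo_tool(
  plan=[
    [[0,0,0.0005,0,0,0,0],[0,0,0.001,0,0,0,0],[0,0,0.0015,0,0,0,0]],
  ],
)

```text
clock: 8.82
tcp_pos: [529.7, -195.5, 124.8]
eef_rot: [0.828, -0.561, -0.001, -0.0]
ft_force: [-0.3, 0.4, -0.8]
gripper_width: 13.3
```

servo_tool(
  plan=[
    [[0,0,0.0005,0,0,0,0],[0,0,0.001,0,0,0,0],[0,0,0.0012,0,0,0,0]],
  ],
)

```text
clock: 9.07
tcp_pos: [529.7, -195.6, 123.6]
eef_rot: [0.828, -0.561, -0.001, -0.0]
ft_force: [-0.9, 1.1, 1.9]
gripper_width: 13.4
```

```bash
python3 -c "
from h import *
info()"
```

```text
t 9.07 p [ 529.7 -195.6  123.6] yaw -68.3 q [-0.16  0.6   0.59  1.88 -0.46  0.8  -0.52] F [-0.9  1.1  1.9] M [ 0.17  0.19 -0.02] w 13.4
```

It went straight down into the thread starts: contact is at TCP z 123.6, so the rim is about 4 mm above the plate. Next I run it clockwise in steps.

servo_tool(
  plan=[
    [[0,0,0.0003,0,0,0,0],[0,0,0.0003,0,0,2,0],[0,0,0.0003,0,0,4,0],[0,0,0.0004,0,0,6,0],[0,0,0.0005,0,0,8,0],[0,0,0.0007,0,0,10,0]],
  ],
)

```text
clock: 9.57
tcp_pos: [530.3, -196.1, 123.5]
eef_rot: [0.775, -0.632, -0.0, -0.0]
ft_force: [-0.9, -0.5, 4.9]
gripper_width: 13.1
```

```bash
python3 -c "
from h import *
info()"
```

```text
t 9.57 p [ 530.3 -196.1  123.5] yaw -78.4 q [-0.19  0.62  0.63  1.88 -0.49  0.81 -0.66] F [-0.9 -0.5  4.9] M [-0.07  0.09  0.02] w 13.1
```

servo_tool(
  plan=[
    [[0,0,0.0004,0,0,2,0],[0,0,0.0005,0,0,4,0],[0,0,0.0006,0,0,6,0],[0,0,0.0007,0,0,8,0],[0,0,0.0008,0,0,10,0]],
  ],
)

```text
clock: 9.98
tcp_pos: [531.2, -196.6, 123.2]
eef_rot: [0.716, -0.698, 0.001, -0.001]
ft_force: [1.4, -0.5, 1.2]
gripper_width: 13.2
```

```bash
python3 -c "
from h import *
info()"
```

```text
t 9.98 p [ 531.2 -196.6  123.2] yaw -88.5 q [-0.22  0.63  0.68  1.88 -0.53  0.82 -0.8 ] F [ 1.4 -0.5  1.2] M [-0.05 -0.08 -0.01] w 13.2
```

servo_tool(
  plan=[
    [[0,0,0.0003,0,0,2.5,0],[0,0,0.0005,0,0,5,0],[0,0,0.0007,0,0,7.5,0],[0,0,0.0008,0,0,10,0],[0,0,0.001,0,0,12.5,0],[0,0,0.0012,0,0,15,0]],
  ],
)

```text
clock: 10.48
tcp_pos: [531.6, -196.9, 122.3]
eef_rot: [-0.618, 0.786, -0.001, 0.001]
ft_force: [0.1, -0.1, 1.5]
gripper_width: 13.3
```

```bash
python3 -c "
from h import *
info()"
```

```text
t 10.48 p [ 531.6 -196.9  122.3] yaw -103.6 q [-0.26  0.66  0.74  1.88 -0.59  0.83 -1.02] F [ 0.1 -0.1  1.5] M [-0.18 -0.09 -0.05] w 13.3
```

servo_tool(
  plan=[
    [[0,0,0.0003,0,0,2.5,0],[0,0,0.0005,0,0,5,0],[0,0,0.0007,0,0,7.5,0],[0,0,0.0008,0,0,10,0],[0,0,0.001,0,0,12.5,0],[0,0,0.0012,0,0,15,0]],
  ],
)

```text
clock: 10.98
tcp_pos: [531.8, -198.1, 121.5]
eef_rot: [-0.509, 0.861, -0.002, 0.001]
ft_force: [-0.6, -2.5, 1.0]
gripper_width: 13.0
```

```bash
python3 -c "
from h import *
info()"
```

```text
t 10.98 p [ 531.8 -198.1  121.5] yaw -118.8 q [-0.3   0.69  0.81  1.88 -0.65  0.85 -1.23] F [-0.6 -2.5  1. ] M [-0.63  0.26  0.01] w 13.0
```

servo_tool(
  plan=[
    [[0.0002,-0.0002,0.0003,0,0,2.5,0],[0.0004,-0.0003,0.0005,0,0,5,0],[0.0006,-0.0005,0.0007,0,0,7.5,0],[0.0007,-0.0006,0.0008,0,0,10,0]],
  ],
)

```text
clock: 11.32
tcp_pos: [531.3, -199.5, 120.8]
eef_rot: [-0.431, 0.902, -0.002, 0.001]
ft_force: [-2.5, -0.7, 2.4]
gripper_width: 13.1
```

```bash
python3 -c "
from h import *
info()"
```

```text
t 11.32 p [ 531.3 -199.5  120.8] yaw -128.9 q [-0.32  0.71  0.85  1.88 -0.69  0.87 -1.37] F [-2.5 -0.7  2.4] M [-0.13  0.76  0.02] w 13.1
```

servo_tool(
  plan=[
    [[0.0003,0.0002,0.0003,0,0,2,0],[0.0003,0.0003,0.0004,0,0,4,0],[0.0003,0.0003,0.0006,0,0,6,0],[0.0003,0.0003,0.0007,0,0,8,0]],
  ],
)

```text
clock: 11.65
tcp_pos: [530.7, -199.9, 120.2]
eef_rot: [-0.367, 0.93, -0.002, 0.001]
ft_force: [-1.2, -0.9, 2.9]
gripper_width: 13.2
```

```bash
python3 -c "
from h import *
info()"
```

```text
t 11.65 p [ 530.7 -199.9  120.2] yaw -137.0 q [-0.34  0.72  0.89  1.89 -0.72  0.88 -1.49] F [-1.2 -0.9  2.9] M [-0.19  0.3  -0.03] w 13.2
```

servo_tool(
  plan=[
    [[0.0002,0.0001,0.0003,0,0,2,0],[0.0002,0.0001,0.0004,0,0,4,0],[0.0002,0.0001,0.0005,0,0,5,0]],
  ],
)

```text
clock: 11.9
tcp_pos: [530.3, -200.2, 119.9]
eef_rot: [-0.325, 0.946, -0.002, 0.0]
ft_force: [-0.9, 0.5, 4.7]
gripper_width: 13.2
```

```bash
python3 -c "
from h import *
info()"
```

```text
t 11.9 p [ 530.3 -200.2  119.9] yaw -142.1 q [-0.36  0.73  0.91  1.89 -0.74  0.89 -1.56] F [-0.9  0.5  4.7] M [-0.12  0.43  0.08] w 13.2
```

servo_tool(
  plan=[
    [[0.0001,0.0001,0.0002,0,0,1.5,0],[0.0001,0.0001,0.0003,0,0,3,0],[0.0001,0.0001,0.0004,0,0,4,0]],
  ],
)

```text
clock: 12.15
tcp_pos: [529.9, -200.3, 119.7]
eef_rot: [-0.291, 0.957, -0.002, 0.0]
ft_force: [-3.8, 1.0, 6.1]
gripper_width: 12.7
```

```bash
python3 -c "
from h import *
info()"
```

```text
t 12.15 p [ 529.9 -200.3  119.7] yaw -146.2 q [-0.36  0.74  0.92  1.89 -0.76  0.9  -1.62] F [-3.8  1.   6.1] M [0.26 0.86 0.16] w 12.7
```

servo_tool(
  plan=[
    [[0.0002,0.0003,0.0001,0,0,1,0],[0.0002,0.0003,0.0001,0,0,2,0],[0.0002,0.0003,0.0002,0,0,3,0]],
  ],
)

```text
clock: 12.4
tcp_pos: [529.4, -200.1, 119.7]
eef_rot: [-0.265, 0.964, -0.002, 0.0]
ft_force: [-3.0, 1.7, 5.5]
gripper_width: 13.5
```

```bash
python3 -c "
from h import *
info()"
```

```text
t 12.4 p [ 529.4 -200.1  119.7] yaw -149.3 q [-0.37  0.75  0.94  1.89 -0.77  0.91 -1.66] F [-3.   1.7  5.5] M [0.36 0.79 0.16] w 13.5
```

z has stopped at 119.7, the height predicted for home, and the force and turning moment have levelled off. Releasing now.

servo_tool(
  plan=[
    [[0,0,0,0,0,0,0.02],[0,0,0,0,0,0,0.04],[0,0,0,0,0,0,0.06],[0,0,0,0,0,0,0.06],[0,0,-0.002,0,0,0,0.06],[0,0,-0.02,0,0,0,0.06],[0,0,-0.05,0,0,0,0.06],[0,0,-0.08,0,0,0,0.06]],
  ],
)

```text
clock: 13.07
tcp_pos: [528.6, -199.7, 200.2]
eef_rot: [-0.265, 0.964, -0.002, -0.001]
ft_force: [0.2, -0.8, 0.1]
gripper_width: 59.7
```

servo_tool(
  plan=[
    [[0,0.0,-0.03,0,0,0,0.06],[0,0.03,-0.03,0,0,0,0.06],[0,0.05,-0.03,0,0,0,0.06],[0,0.05,-0.03,0,0,0,0.06],[0,0.05,-0.03,0,0,0,0.06]],
  ],
)

```text
clock: 13.48
tcp_pos: [503.1, -155.6, 230.1]
eef_rot: [-0.266, 0.964, -0.001, -0.0]
ft_force: [0.6, 0.6, 0.1]
gripper_width: 60.1
```

```bash
python3 - <<'E'
from h import *
info(); im,s=snap("wrist","w9"); c=cam("wrist",s)
im=im[:,:,::-1].copy(); 
for X in([530,-196.5,80],[530,-196.5,150]): print(proj(c,X))
o=[]
for n in("scene","side"):
    k,_=snap(n,n+"9"); x,y=proj(cam(n),[530,-196,105]).astype(int); o.append(cv2.resize(k[y-25:y+25,x-25:x+25,::-1],(300,300),interpolation=2))
cv2.imwrite("pics/fin.png",np.hstack([cv2.resize(im,(480,360))[:, :],np.vstack(o)[::2,:][:300].repeat(1,0) if 0 else cv2.resize(np.vstack(o),(180,360))]))
E
```

```text
t 13.48 p [ 503.1 -155.6  230.1] yaw -149.2 q [-0.61  0.56  1.14  1.91 -0.59  1.05 -1.83] F [0.6 0.6 0.1] M [-0.    0.04  0.  ] w 60.1
[313.39171562 156.22259848]
[312.88496769 169.38495379]
```

View pics/fin.png

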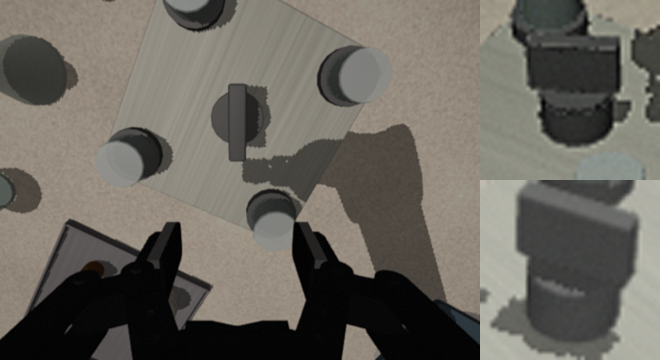

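The nut stands upright and centred on the plate with no gap visible at its rim, and the gripper is clear of it. Handing in.

```bash
python3 -c "
from h import *
info();print(robot.hand_in())"
```

```text
t 13.63 p [ 503.3 -157.5  230.2] yaw -149.3 q [-0.61  0.56  1.14  1.91 -0.59  1.05 -1.83] F [-0.3 -0.3  0.1] M [ 0.    0.01 -0.03] w 60.0
the job is handed in; nothing more can be done
None
```

I fetched the nut from the tray, set it on the spindle and ran it home. I then let go, backed off and handed in at 13.6 s; the hand-in reports no verdict.

- **Thread starts:** I read the slots' direction in the wrist picture and lined the lugs up with them. The nut dropped straight in, with the rim about 4 mm above the plate, so no anticlockwise turn was needed.
- **Running on:** I turned it about 81° clockwise. The tool came down 3.9 mm, and descent stopped at z 119.7 mm, the predicted home height. The highest readings, taken at the end of each move, were about 6 N of vertical force and 0.16 N m of turning moment.
- **Final look:** All three cameras show the nut upright, centred, with no gap visible at its rim, and the gripper clear of it. I did not measure the rim gap in the pictures. Home rests on the tool height and the contact readings.

**Disagreements:**
- **Spindle position:** The wrist and fixed cameras differed by about 5 mm in y, so I lowered between the two.
- **Sideways drift:** The tool drifted up to about 5 mm while turning, so the nut was probably held a few millimetres off its axis. Sideways force stayed under about 4 N.

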